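# Drain the pot and draw out the pot brush

## Robot

A 6-joint arm with a two-finger parallel gripper is mounted at the origin on the work surface. World frame = base frame: x ahead of the robot, y to its left, z up, the work surface at z = 0. Lengths are in m, angles in rad, forces in N, time in s.
With the tool pointing down it reaches from about 0.375 to 0.825 m from the base axis. Payload 5.5 kg.
Tool frame: the origin (TCP) lies at the very end of the fingers, on their centre line; the grasp point (between the pads) lies 19 mm behind it; z points along the fingers, y is the line along which they close (so a half turn about z gives the same grasp; the last joint's range is limited). The gripper opens to 85 mm and grips with 20 to 120 N. Pads are 22 mm wide; open, the fingers measure 114 mm over their backs; the gripper's body (76 mm by 85 mm) begins 54 mm behind the grasp point. The pads swing forward as they close: fully open they stand 13 mm farther back than shut.
Start: joints at [-1.158, 0.314, -0.047, 1.21, 0, 1.571], TCP at [0.241, -0.55, 0.198] pointing down, gripper open.
Joint ranges: [-2.67, 2.67], [-0.69, 1.73], [-1.03, 1.25], [-2.08, 2.16], [-1.42, 1.45], [-3.14, 3.14]. Speed limits (rad/s): [2.39, 2.39, 3.01, 3.14, 3.14, 3.14].

## Interface

Orientations are given as [roll, pitch, yaw] about the fixed x, y, z axes, in that order (R = Rz(yaw) Ry(pitch) Rx(roll)).
In Python, from plant import state, capture, sign_off, find_in, masks_of gives the robot as it stands. The module is installed in compiled form; this text tells all that it offers.
- The arm moves only by the tool arm_command, never from a script. Its argument "motion" is a list of rows, each a list of 5 numbers: the shift along the tool's x, y, z in mm, then the turn about the tool's z in degrees, then the finger opening in mm, from 0 to 85.4. A call has 1 to 10 rows; each row shifts and turns the commanded pose from where the row before left it, along the tool's axes as they then stand; what a row does not reach is not made up. A row lasts 1/8 s, in which the tool goes at most 62.5 mm and 10.7 degrees, less where a joint would pass 70% of its speed; a pose out of reach is approached as far as the arm can. A call is refused whole if a number of a shift passes 62.5 or a number of a turn 10.7, either way. A call with a gripper value outside its range is refused whole. The fingers move at their own pace and stop on an object; "squeeze" is the grip in N (left out, the last holds). Time passes only in rows, so rows that do not move let the fingers close. It gives the time, the measured TCP pose, the force, the opening and the grip force at its end, in the units of the state.
- state(): the state, without advancing time (a new reading comes with each control period).
- capture(name): name is "side" or "top"; returns a dict with "image" (400x640x3 uint8, red, green, blue), "K" (3x3 intrinsics, pixels), "dist_coeffs" ([k1, k2, p1, p2, k3] as OpenCV has them; the pictures are not rectified), "R" (3x3) and "t" (3): a world point X has camera coordinates R X + t. Camera axes: x right, y down, z forward; pixel columns grow to the right and rows downward; lengths in m; the calibration is good to about 2 mm. A picture is of the moment at which its call begins. There is no depth.
- sign_off(): hands the job in; it is judged then, once.
Trained networks look in a picture, given as the dict that the camera call returned (one of the last four; its "shot" number tells which), for a name from the list of things; names that differ only in an ending like _2 or _b are one class to them, and where a whole thing is asked for, a point or a joint stands for the part that bears it (a point fixed in the world has none). Each returns a list of dicts, best first, with "conf" (0 to 1); they miss things now and then, are a little off and sometimes report something else, mostly with a low value. They report only what shows in the picture. A call takes as long as a camera call.
- find_in(name, picture): "centre" ([column, row] as shares, 0 to 1, of the picture: columns of its width, rows of its height, amid what is visible of it).
- masks_of(name, picture): "mask" (400x640 bool, what is visible of it) and "centre" ([column, row] as shares, 0 to 1, of the picture: columns of its width, rows of its height, amid what is visible of it).
The state is a dict: "t": time; "q": joint angles; "qd": joint speeds; "joint_efforts": joint torques, N m; "ee_pos": TCP position; "tool_rot": TCP orientation; "contact_force": force on the tool from outside, world axes, zero at the start; "wrist_torque": the same for the moment, N m; "opening": finger opening in m; "finger_force": force on a finger pad.
Only numpy, scipy, OpenCV 4.12 (cv2) and the standard library are available. Lean on these libraries where they do the work, as an engineer would, in place of code of your own. Each camera call takes 0.05 s, during which the arm holds its last target. There are 200 camera calls.

## Task

Get ready to scrub the coffee pot: by its black bar, tip the pot forward over the drip tray to about 45 degrees (never beyond 60), keep it there for about two seconds to drain, and bring it back fully level. Then squeeze in the red button on the blue grip of the telescopic brush, pull the grip up past the first stop to the second stop, its end of travel, and finish while still holding it there with the button squeezed in. Leave the pot lid and the funnel where they are, and do not draw the brush before the pot is level again.

Things in the scene. Friction and masses are not known exactly. Their poses are not given: they have to be found in the camera images.
- stand: Fixed stand: dark base 150 x 200 x 12 mm, two grey cheeks at y = +-83 mm up to 128 mm, drip tray 28 mm high at x = 75 to 160 mm. Origin: centre of the underside, on the worktop; z up, +x towards the drip tray. Hinge axis along y, 110 mm above the origin. An open aluminium pot, 116 mm across, hangs centred between the cheeks; level, it spans 40 to 160 mm above the worktop.
- pot (a joint): Tip angle of the pot, rad: 0 = level (hard stop; it starts there), growing as its rim goes towards the stand's +x and the black bar rises; hinge stop at 1.3. A damped return spring brings it slowly back to level if let go, so it must be held while tipped; 2 to 5 N at the bar lift it.
- tip_bar (a point): Middle of the pot's black round bar, 12 mm thick, 90 mm long, along the stand's y, on two steel arms at its ends. 115 mm from the hinge: at tip angle q it is at stand x = -115 cos q, y = 0, z = 110 + 115 sin q mm. Grip it from above, fingers closing along the stand's x; it turns in the grip. The point's axes turn with the pot.
- brush: Fixed holder with the telescopic brush, head down: grey foot 110 mm across, yellow bristles, upright aluminium sleeve 30 mm thick, its black collar (36 mm across) ending 140 mm above the worktop; a grey post on the -x side reaches 110 mm. Origin: on the sleeve's axis, at the worktop; z up, +x is the side where the red button stands out.
- telescope (a joint): How far the blue grip is drawn straight up, m: 0 = home, 0.05 = first stop, 0.10 = second stop and end of travel. Locked at home (1 mm play) unless the red button is pressed 4 mm or more; with the button let go it catches at the first stop and elsewhere drags and stays. With the button in it moves freely (about 3 N) and would sink under its weight unless held.
- grip (a point): Point on the sleeve's axis level with the button's middle: 190 mm above the worktop at home, rising with the grip; axes as the brush's. The blue grip is a block 28 (x) by 26 (y) by 70 mm high, from 48 mm below to 22 mm above this point.
- release (a joint): Red button on the grip's +x face, m: 0 = out, 0.006 = fully in (moves to -x). Face 18 (y) by 32 mm high, 7 mm proud when out, 1 mm when in; spring 2.4 N to 6 N. Gripping across the grip along the brush's x (35 mm, 29 mm with the button in) with 20 N or more presses it.
- lid: Bystander: loose aluminium pot lid, 100 mm across, 36 mm high with its black knob; origin in the middle of its underside.
- funnel: Bystander: small loose steel funnel standing mouth down, 72 mm across, 75 mm high; origin in the middle of its underside.

How it is judged:
On the way, in this order (a step that is already met when the one before it is completed fails the run):
1. the pot is tipped to 45 degrees, give or take 8, and kept there for one second (value of joint pot between 0.645 and 0.925 rad), for 1 s.
2. the pot is back level, within 4.5 degrees (value of joint pot below 0.08 rad), for 0.2 s.
3. with the red button squeezed in, the grip is drawn up past the first stop (value of joint release above 0.004 m and value of joint telescope above 0.06 m and value of joint pot below 0.08 rad), for 0.05 s.
At the end, for the whole second after the job is handed in: The fingers still hold the brush grip (more than 5 N) with the button in by more than 4 mm and the grip drawn out to the second stop (within 5 mm), the pot level within 4.5 degrees, and lid and funnel within 30 mm of their places (value of joint telescope above 0.095 m and value of joint release above 0.004 m and contact force between the fingers and telescope above 5 N and value of joint pot below 0.08 rad and distance of each of lid, funnel from where it was at the start of the episode below 0.03 m); the arm keeps its last pose, push and grip.
It fails at once if the pot is tipped beyond 60 degrees (value of joint pot above 1.06 rad).
It fails at once if the lid or the funnel is moved more than 30 mm, or the funnel knocked over (distance of any of lid, funnel from where it was at the start of the episode above 0.03 m or angle between funnel's own z axis and vertical above 0.5 rad).
It also fails if it takes over 54 s, if anything falls off the work surface, if the arm or the gripper's body presses on something with over 40 N, if the wrist force passes 120 N, or if a joint passes its speed limit or range.

## Working session

There is one attempt and no reset: what is moved stays moved. The work goes in short steps, Python scripts to look and compute and a tool call to move; the robot and the scene stay as the last step left them, time stands still between calls to the robot, and variables do not carry over. Pictures are saved under pics/ and viewed, at most 10 in all, crops included, and the job is handed in when it is done.

Besides the shell and the picture viewer there is one more tool, called after ">>>" by a JSON object that holds its "api" and its "payload". arm_command: Moves the arm, as the interface text tells. Its arguments: {"type":"object","properties":{"motion":{"type":"array","items":{"type":"array","items":{"type":"number"}}},"squeeze":{"type":"number"}},"required":["motion"]}

```bash
mkdir -p pics; python3 - <<'E'
from plant import *
import cv2, pickle
s=state(); print({k:s[k] for k in('t','ee_pos','tool_rot','opening')})
caps={}
for n in('side','top'):
    c=capture(n); caps[n]=c; cv2.imwrite(f'pics/{n}0.png',c['image'][:,:,::-1])
    print(n,c['K'].tolist() if hasattr(c['K'],'tolist') else c['K'],c['dist_coeffs'],c['R'],c['t'])
    for k in('stand','pot','tip_bar','brush','grip','release','lid','funnel'):
        print(k,[( round(d['conf'],2),round(d['centre'][0]*640),round(d['centre'][1]*400)) for d in find_in(k,c)][:3])
pickle.dump(caps,open('c0.pkl','wb'))
E
```

```text
{'t': 0.0, 'ee_pos': array([ 0.24046444, -0.54901177,  0.19732292]), 'tool_rot': array([-3.13987059e+00, -3.50193508e-05,  4.12775830e-01]), 'opening': 0.08534883659992507}
side [[498.74849979217583, 0.0, 316.4841571870363], [0.0, 498.74849979217583, 196.88865490580324], [0.0, 0.0, 1.0]] [-0.04241227  0.          0.          0.          0.        ] [[ 0.98998703 -0.14067718 -0.01164538]
 [-0.09064517 -0.57031375 -0.81641024]
 [ 0.10820877  0.80929115 -0.57735492]] [-0.55621124  0.14013609  1.13618112]
stand [(0.73, 322, 173)]
pot [(0.61, 312, 151)]
tip_bar [(0.87, 311, 151)]
brush [(0.88, 321, 299), (0.33, 314, 149), (0.22, 319, 176)]
grip [(0.76, 324, 246), (0.35, 262, 237)]
release [(0.68, 330, 241)]
lid [(0.88, 262, 238)]
funnel []
top [[365.37459592591057, 0.0, 321.8839885255161], [0.0, 365.37459592591057, 200.49833309064556], [0.0, 0.0, 1.0]] [-0.029308  0.        0.        0.        0.      ] [[ 0.00917846 -0.99982024 -0.01659049]
 [-0.98635824 -0.00632539 -0.16449136]
 [ 0.16435685  0.01787395 -0.98623899]] [-0.01598728  0.56747094  0.94485847]
stand [(0.84, 249, 185)]
pot [(0.7, 240, 189)]
tip_bar [(0.6, 239, 186)]
brush [(0.9, 406, 212)]
grip [(0.6, 423, 199)]
release []
lid [(0.72, 315, 253)]
funnel [(0.83, 323, 172)]
```

View pics/side0.png

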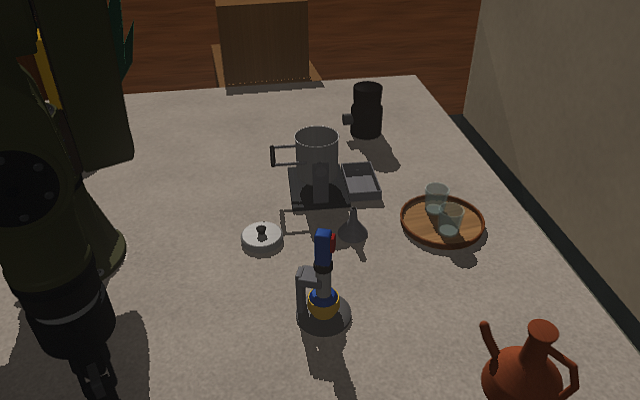

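View pics/top0.png

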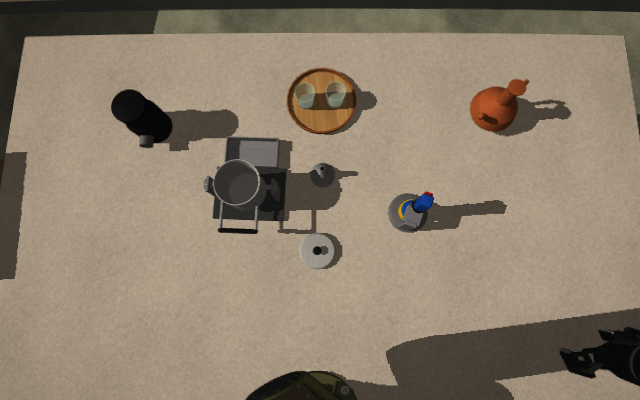

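The side view shows the pot at (316,150) with its bar end-on at (272,156), the brush at (323,290), the lid at (262,238) and the funnel at (353,225). In the top view the bar is at about (238,231), the grip at (424,203) and the red button at (429,195). The networks' `tip_bar` hits are on the whole pot, so I'll zoom in to place the bar myself.

```bash
python3 - <<'E'
import pickle,cv2,numpy as np
c=pickle.load(open('c0.pkl','rb'))
def crop(n,x,y,w,h,W,H):
    im=c[n]['image'][y:y+h,x:x+w,::-1]; im=cv2.convertScaleAbs(im,alpha=1.5,beta=20)
    im=cv2.resize(im,(W,H),interpolation=cv2.INTER_CUBIC)
    for i in range(0,w,10): cv2.line(im,(i*W//w,0),(i*W//w,6 if i%50 else 14),(0,0,255),1); cv2.putText(im,str(x+i),(i*W//w,18),0,.3,(0,0,255))
    for i in range(0,h,10): cv2.line(im,(0,i*H//h),(6,i*H//h),(0,0,255),1); cv2.putText(im,str(y+i),(8,i*H//h+3),0,.3,(0,0,255))
    return im
a=crop('top',200,130,100,110,400,440); b=crop('top',380,180,66,55,396,330)
d=crop('side',260,120,130,100,400,308); e=crop('side',285,220,75,120,188,300); 
cv2.imwrite('pics/z1.png',np.hstack([a,np.vstack([cv2.resize(b,(400,330)),np.zeros((110,400,3),np.uint8)])]))
cv2.imwrite('pics/z2.png',np.hstack([crop('side',260,120,130,100,520,400),crop('side',290,222,60,115,240,460)[:400]]))
E
```

```text
(no output)
```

View pics/z1.png

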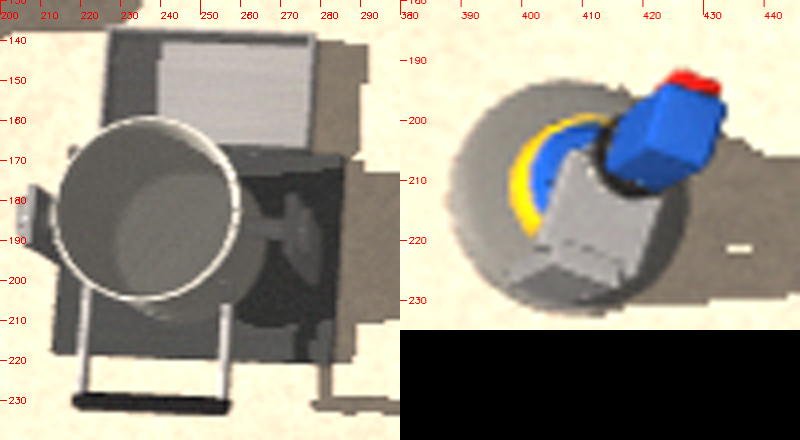

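View pics/z2.png

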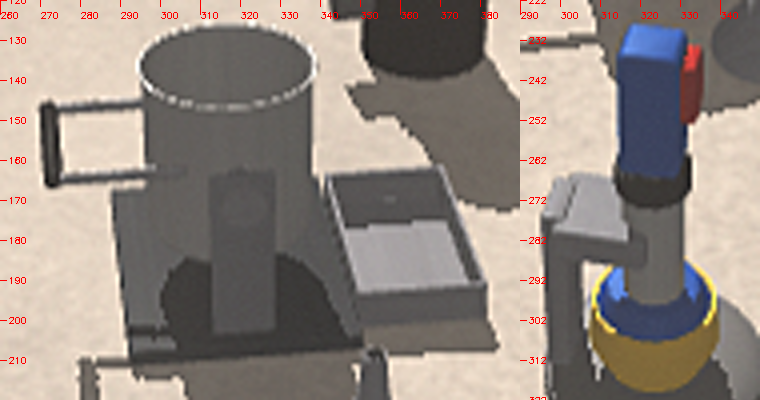

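```bash
cat > h.py <<'E'
import pickle,cv2,numpy as np
from scipy.optimize import least_squares
def proj(c,P):
    return cv2.projectPoints(np.float64(P).reshape(-1,3),cv2.Rodrigues(np.float64(c['R']))[0],np.float64(c['t']),np.float64(c['K']),np.float64(c['dist_coeffs']))[0].reshape(-1,2)
def w(p,P):
    P=np.float64(P).reshape(-1,3); s,k=np.sin(p[2]),np.cos(p[2])
    return np.c_[p[0]+k*P[:,0]-s*P[:,1],p[1]+s*P[:,0]+k*P[:,1],P[:,2]]
def fit(c,obs,p0):
    f=lambda p:np.concatenate([(proj(c[n],w(p,P))-uv).ravel() for n,P,uv in obs])
    r=least_squares(f,p0,loss='soft_l1'); return r.x,r.fun.reshape(-1,2)
def ground(c,uv,z):
    u=cv2.undistortPoints(np.float64([[uv]]),np.float64(c['K']),np.float64(c['dist_coeffs']))[0,0]
    R=np.array(c['R']);d=R.T@np.r_[u,1];o=-R.T@np.array(c['t']); return o+d*(z-o[2])/d[2]
E
python3 - <<'E'
from h import *
c=pickle.load(open('c0.pkl','rb'))
for n in c: print(n,-np.array(c[n]['R']).T@c[n]['t'])
print(ground(c['top'],(238,231),.11), ground(c['side'],(272.5,156),.11),ground(c['top'],(237,182),.16))
print(ground(c['side'],(323.5,231),.212),ground(c['side'],(323.5,263),.14))
S=[('top',[-.115,.045,.11],(218.7,230.2)),('top',[-.115,-.045,.11],(257,231.5)),('side',[-.115,.045,.11],(271.7,147)),('side',[-.115,-.045,.11],(273.5,166)),
('top',[-.075,.1,.012],(213.2,218.7)),('top',[-.075,-.1,.012],(282.5,220.5)),('top',[.075,-.1,.012],(285.7,169.2)),('side',[-.075,.1,.012],(288,167.5)),('side',[-.075,-.1,0],(292.7,209)),
('top',[0,0,.16],(237,182)),('side',[0,0,.16],(316.7,137))]
p,r=fit(c,S,[.45,.2,0]); print('stand',p,r.round(1).tolist()); 
B=[('side',[0,0,.14],(323.5,262)),('side',[.021,-.009,.174],(334.2,252)),('side',[.021,-.009,.206],(334.7,235)),('side',[0,0,.212],(323.5,231.5)),
('top',[-.014,.013,.212],(423.2,204.2)),('top',[.021,0,.206],(428.5,193)),('top',[0,0,0],(408,212.5))]
q,r2=fit(c,B,[.4,-.22,0]); print('brush',q,r2.round(1).tolist())
pickle.dump((p,q),open('fit.pkl','wb'))
box=lambda x0,x1,y0,y1,z0,z1:np.array([[x,y,z] for x in(x0,x1) for y in(y0,y1) for z in(z0,z1)])
t=np.linspace(0,2*np.pi,41)
ci=lambda r,z:np.c_[r*np.cos(t),r*np.sin(t),0*t+z]
def draw(n,x,y,ww,hh,k):
    im=cv2.resize(cv2.convertScaleAbs(c[n]['image'][y:y+hh,x:x+ww,::-1],alpha=1.4,beta=20),None,fx=k,fy=k,interpolation=cv2.INTER_CUBIC)
    g=lambda uv:[tuple(int(v) for v in ((a-np.array([x,y])+.5)*k)) for a in uv]
    def bx(pp,b,col):
        u=g(proj(c[n],w(pp,b)))
        for i in range(8):
            for j in(1,2,4):
                if not i&j: cv2.line(im,u[i],u[i|j],col,1)
    def pl(pp,P,col): cv2.polylines(im,[np.int32(g(proj(c[n],w(pp,P))))],False,col,1)
    bx(p,box(-.075,.075,-.1,.1,0,.012),(0,255,0)); bx(p,box(-.121,-.109,-.045,.045,.104,.116),(0,0,255)); pl(p,ci(.058,.16),(255,0,255))
    bx(q,box(-.014,.014,-.013,.013,.142,.212),(0,255,0)); bx(q,box(.014,.021,-.009,.009,.174,.206),(255,255,0)); pl(q,ci(.055,0),(255,0,255)); pl(q,ci(.018,.14),(0,0,255))
    return im
a=draw('top',200,130,100,110,4);b=draw('top',380,180,66,60,6)
d=draw('side',260,120,130,100,3);e=draw('side',285,220,75,60,5)
def pad(i): o=np.zeros((300,400,3),np.uint8); i=cv2.resize(i,None,fx=min(400/i.shape[1],300/i.shape[0]),fy=min(400/i.shape[1],300/i.shape[0])); o[:i.shape[0],:i.shape[1]]=i; return o
cv2.imwrite('pics/ov.png',np.vstack([np.hstack([pad(a),pad(b)]),np.hstack([pad(d),pad(e)])]))
for n,k,h in(('top',(315,253),.02),('top',(323,172),.04),('side',(262,238),.02),('side',(353,232),.03)): print(k,ground(c[n],k,h).round(3))
print('bar',w(p,[-.115,0,.11]),'grip',w(q,[0,0,.19]))
E
```

```text
side [ 0.44039981 -0.91782601  0.76391101]
top [ 0.40458242 -0.02928328  1.02493509]
[0.477837   0.19783953 0.11      ] [0.476712   0.19714332 0.11      ] [0.59305117 0.19347819 0.16      ]
[ 0.54142613 -0.24833819  0.212     ] [ 0.54058011 -0.25221604  0.14      ]
stand [ 0.59253442  0.19416633 -0.02811703] [[1.8, 0.2], [-1.1, 0.3], [0.4, 0.3], [0.1, -1.0], [-0.8, -0.3], [0.8, 0.5], [0.4, -0.4], [-0.5, -0.6], [0.2, 3.0], [-0.3, 0.2], [0.3, -1.2]]
brush [ 0.54084067 -0.25081176 -0.24394151] [[0.0, 0.5], [0.6, 0.5], [0.3, 3.6], [-0.1, 0.4], [-3.3, 1.2], [-0.5, -0.6], [-1.1, 0.6]]
(315, 253) [0.427 0.006 0.02 ]
(323, 172) [ 0.649 -0.014  0.04 ]
(262, 238) [ 0.432 -0.019  0.02 ]
(353, 232) [ 0.642 -0.042  0.03 ]
bar [[0.47757987 0.19739936 0.11      ]] grip [[ 0.54084067 -0.25081176  0.19      ]]
```

View pics/ov.png

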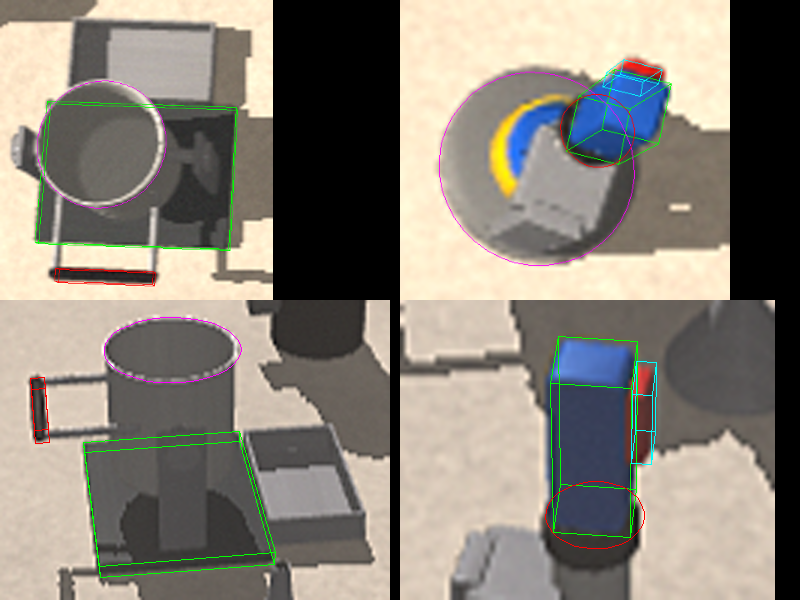

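The overlay shows the stand fit lying on the picture: bar, rim and base agree within about a pixel. The brush model sits 1–2 px off the grip, so I'll refine its position and yaw by silhouette.

```bash
python3 - <<'E'
from h import *
from scipy.optimize import minimize
c=pickle.load(open('c0.pkl','rb')); p,q=pickle.load(open('fit.pkl','rb'))
box=lambda x0,x1,y0,y1,z0,z1:np.array([[x,y,z] for x in(x0,x1) for y in(y0,y1) for z in(z0,z1)])
G=box(-.014,.014,-.013,.013,.142,.212);Bt=box(.014,.021,-.009,.009,.174,.206)
k=8; T={}
for n,(x0,y0,x1,y1) in {'top':(412,188,440,216),'side':(308,224,345,262)}.items():
    hsv=cv2.cvtColor(cv2.resize(c[n]['image'][y0:y1,x0:x1],None,fx=k,fy=k,interpolation=cv2.INTER_LINEAR),cv2.COLOR_RGB2HSV)
    H,S,V=cv2.split(hsv)
    bl=((H>100)&(H<135)&(S>100)).astype(np.uint8); rd=(((H<8)|(H>170))&(S>120)).astype(np.uint8)
    if n=='top': bl[:, :int(2*k)]=0
    T[n]=(x0,y0,bl,rd); print(n,bl.sum()/64,rd.sum()/64)
def cost(v,show=0):
    tot=0
    for n,(x0,y0,bl,rd) in T.items():
        for b,m in((G,bl),(Bt,rd)):
            if show and 0: pass
            u=((proj(c[n],w(v,b))-[x0,y0]+.5)*k).astype(np.float32)
            im=np.zeros_like(bl); cv2.fillConvexPoly(im,np.int32(cv2.convexHull(u)*16),1,shift=4)
            if b is Bt: # hidden part behind grip: only compare outside grip hull
                ug=((proj(c[n],w(v,G))-[x0,y0]+.5)*k).astype(np.float32); h=np.zeros_like(bl); cv2.fillConvexPoly(h,np.int32(cv2.convexHull(ug)*16),1,shift=4); im=im*(1-h) if n=='side' else im
            else:
                ub=((proj(c[n],w(v,Bt))-[x0,y0]+.5)*k).astype(np.float32); h=np.zeros_like(bl); cv2.fillConvexPoly(h,np.int32(cv2.convexHull(ub)*16),1,shift=4); im=im*(1-rd)
            tot+=(im!=m).sum()/64
    return tot
for y0 in(-.1,-.25,-.4,-.55):
    r=minimize(cost,[.54,-.25,y0],method='Nelder-Mead',options=dict(initial_simplex=[[.54,-.25,y0],[.544,-.25,y0],[.54,-.246,y0],[.54,-.25,y0+.12]]))
    print(r.x,r.fun)
print(cost(q))
for n in T: # per-camera
    S=T; T={n:S[n]}; r=minimize(cost,q,method='Nelder-Mead',options=dict(initial_simplex=[q,q+[.004,0,0],q+[0,.004,0],q+[0,0,.12]]));print(n,r.x,r.fun); T=S
# post dir & lid/funnel cues
print(ground(c['top'],(411,212),.11))
E
```

```text
top 249.890625 21.296875
side 509.453125 91.390625
[ 0.5399157  -0.25105501 -0.19048577] 175.8125
[ 0.53989912 -0.25084066 -0.18546656] 174.84375
[ 0.53984784 -0.2511251  -0.18464656] 174.875
[ 0.53985207 -0.25111574 -0.18549218] 174.875
201.796875
top [ 0.54316267 -0.25072708 -0.44786975] 66.265625
side [ 0.5392167  -0.25249819 -0.16771652] 60.609375
[ 0.52911397 -0.23756676  0.11      ]
```

```bash
python3 - <<'E'
from h import *
c=pickle.load(open('c0.pkl','rb'))
f=lambda n,x,y,a,b,k:cv2.resize(cv2.convertScaleAbs(c[n]['image'][y:y+b,x:x+a,::-1],alpha=1.6,beta=10),None,fx=k,fy=k,interpolation=cv2.INTER_NEAREST)
a=f('top',395,187,42,46,10); b=f('side',293,226,50,60,7)
o=np.zeros((460,790,3),np.uint8); o[:460,:420]=a; o[:420,430:780]=b; cv2.imwrite('pics/z3.png',o)
E
```

```text
(no output)
```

View pics/z3.png

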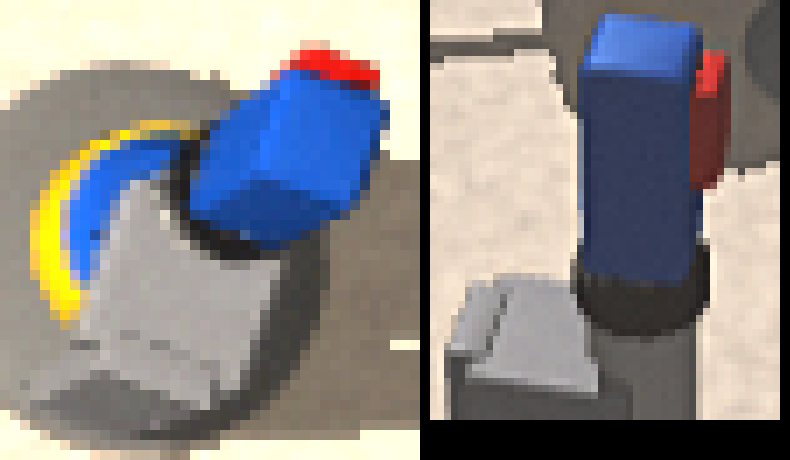

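Zoomed in, the edges of the grip's top face, about (423,205), (423.5,194.5), (433,196.5) and (430,208.5), give a brush yaw of about -0.26 rad. The grip axis is near (0.541, -0.251). I'll raise the tool and turn it so the fingers close along the stand's x.

>>> {"api": "arm_command", "payload": {"motion": [[0, 0, -14, -8.1, 45], [0, 0, -14, -8.1, 45], [0, 0, -14, -8.1, 45], [0, 0, -14, -8.1, 45], [0, 0, -14, -8.1, 45], [0, 0, -14, -8.1, 45], [0, 0, -14, -8.1, 45], [0, 0, -14, -8.1, 45]], "squeeze": 30}}

```text
t: 1.9
ee_pos: [0.2407, -0.5496, 0.3107]
tool_rot: [3.142, 0.0, 1.548]
contact_force: [-0.1, 0.6, -0.4]
opening: 0.0446
finger_force: 0.0
```

>>> {"api": "arm_command", "payload": {"motion": [[40, 35, 0, 0, 45], [50, 35, 0, 0, 45], [50, 35, 0, 0, 45], [50, 35, 0, 0, 45], [50, 35, 0, 0, 45], [50, 35, 0, 0, 45], [50, 10, 0, 0, 45], [50, 0, 0, 0, 45], [50, 0, 0, 0, 45], [50, 0, 0, 0, 45]]}}

```text
t: 3.15
ee_pos: [0.4738, -0.0641, 0.3103]
tool_rot: [3.141, -0.0, 1.544]
contact_force: [1.0, -0.1, 0.4]
opening: 0.0452
finger_force: 0.0
```

>>> {"api": "arm_command", "payload": {"motion": [[50, 0, 0, 0, 45], [50, 0, 0, 0, 45], [50, 0, 0, 0, 45], [50, 0, 0, 0, 45], [40, 0, 0, 0, 45], [20, 0, 0, 0, 45], [0, 0, 0, 0, 45], [0, 0, 0, 0, 45]]}}

```text
t: 4.15
ee_pos: [0.4809, 0.1932, 0.3102]
tool_rot: [-3.142, 0.001, 1.543]
contact_force: [0.2, -0.9, -0.1]
opening: 0.0449
finger_force: 0.0
```

>>> {"api": "arm_command", "payload": {"motion": [[4, -3, 40, 0, 45], [0, 0, 40, 0, 45], [0, 0, 40, 0, 45], [0, 0, 40, 0, 45], [0, 0, 30, 0, 45], [0, 0, 20, 0, 45], [0, 0, 8, 0, 45], [0, 0, 0, 0, 45]]}}

```text
t: 5.15
ee_pos: [0.4781, 0.1975, 0.0923]
tool_rot: [-3.141, 0.0, 1.543]
contact_force: [-0.3, -0.6, 0.3]
opening: 0.0448
finger_force: 0.0
```

>>> {"api": "arm_command", "payload": {"motion": [[0, 0, 0, 0, 4], [0, 0, 0, 0, 4], [0, 0, 0, 0, 4], [0, 0, 0, 0, 4], [0, 0, 0, 0, 4]], "squeeze": 30}}

```text
t: 5.78
ee_pos: [0.478, 0.1983, 0.0923]
tool_rot: [3.142, -0.0, 1.544]
contact_force: [0.7, -0.6, -0.1]
opening: 0.0041
finger_force: 0.0
```

The fingers closed on nothing, so I'll look at where the bar is relative to them.

```bash
python3 - <<'E'
from h import *
from plant import *
o=np.zeros((400,800,3),np.uint8)
for i,(n,x,y,a,b) in enumerate((('top',190,140,100,100),('side',250,90,100,100))):
    c=capture(n); s=state()['ee_pos']; print(n,s,proj(c,s),proj(c,s+[0,0,.019]))
    im=c['image'][y:y+b,x:x+a,::-1]; o[:,i*400:i*400+400]=cv2.resize(cv2.convertScaleAbs(im,alpha=1.7,beta=20),(400,400),interpolation=cv2.INTER_CUBIC)
cv2.imwrite('pics/g1.png',o)
E
```

```text
top [0.4779564  0.19831425 0.09219254] [[239.5030252  231.52260657]] [[237.699703  230.9118514]]
side [0.47797175 0.19829355 0.09219142] [[273.37918921 161.6542381 ]] [[272.92899401 155.33572576]]
```

View pics/g1.png

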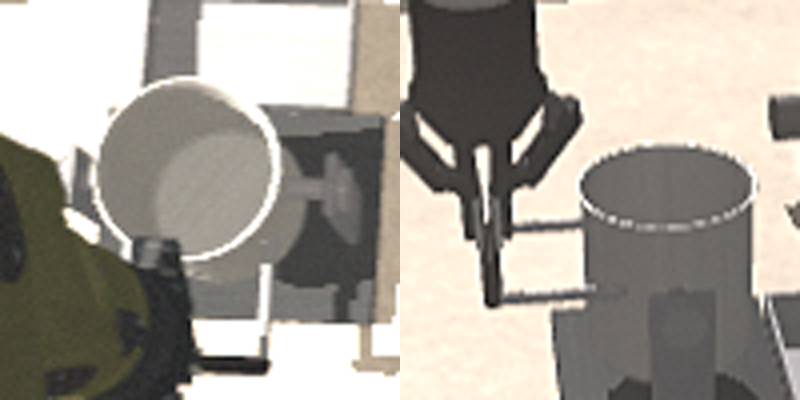

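```bash
python3 - <<'E'
from h import *
from plant import *
c0=pickle.load(open('c0.pkl','rb'))
c=capture('side'); pickle.dump(c,open('c1.pkl','wb'))
s=state(); print(s['opening'],s['finger_force'],s['contact_force'])
for nm,im in(('old',c0['side']['image']),('new',c['image'])):
    g=cv2.cvtColor(im,cv2.COLOR_RGB2GRAY); print(nm)
    for r in range(138,172,2): print(r,' '.join(f'{v:3d}' for v in g[r,262:290]))
E
```

```text
0.00381912058986065 0.0 [ 0.68902922  0.01260007 -0.22888141]
old
138 130 128 129 131 131 131 130 130 129 130 132 129 129 130 130 130 129 128 130 130 130 130 130 130 133 133 131 130
140 130 130 130 130 129 128 130 128 128 131 130 131 130 132 130 130 130 129 129 129 131 132 132 132 131 130 131 132
142 128 127 130 129 128 128 128 130 133 130 129 130 128 129 129 128 129 128 130 131 132 132 130 131 131 131 130 133
144 131 132 131 130 131 132 133 137 139 142 117 138 135 134 135 136 138 134 134 135 144 126 128 148 145 136 136 141
146 133 134 131 130 131 134 137 117  39  25  16  41 101  85  83  84  60  70  67  50  47  43  37  37  35  33  35  36
148 130 127 130 129 130 134 140 132  18  31  34  24  37  92  84  83  81 108 108 108 108 112 111 109 119 118 119 120
150 134 135 133 132 133 132 135 149  18  29  40  22  67 146 136 133 132 132 134 134 132 133 134 133 133 134 135 136
152 132 132 130 130 131 131 134 150  29  25  45  23  29 148 137 137 135 133 133 134 132 132 131 129 132 133 133 134
154 128 130 131 130 133 132 132 144  36  22  50  25  10 147 138 135 132 132 131 130 130 130 130 132 132 13
[... 2213 characters left out ...]
 134
160 134 133 132 131 133 133 135 143  90  17  24  27  15  60 146 140 139 137 134 135 135 135 137 135 134 135 139 140
162 137 135 134 132 135 135 137 143 105  14  24  25  20  67 154 125 128 127 106 142 141 147 131 132 130 130 109 121
164 132 132 133 135 135 134 133 136 151  12  23  27  22  52  47  43  45  42  42  38  36  34  33  35  37  35  36  35
166 136 135 134 133 134 134 133 136 146  72   6   7  47  88 114 112 113 110 116 117 113 120 119 119 120 136 118 122
168 134 133 133 134 136 134 134 134 137 137 140 139 140 138 136 134 136 136 137 134 131 132 133 133 140 105  40  45
170 129 131 133 133 131 130 131 132 136 134 131 131 131 133 131 128 129 132 133 134 135 134 132 133 140 105  40  52
```

```bash
python3 - <<'E'
from h import *
c=pickle.load(open('c0.pkl','rb'))
T=np.array([.2405,-.549,.1973]); ps=.4128; y=np.array([np.sin(ps),-np.cos(ps),0])
o=np.zeros((400,800,3),np.uint8)
P=np.array([T,T+[0,0,.013]+.0427*y,T+[0,0,.013]-.0427*y,T+[0,0,.1]])
for i,(n,x,yy) in enumerate((('top',540,300),('side',60,300))):
    u=proj(c[n],P); print(n,u.round(1).tolist())
    im=cv2.resize(cv2.convertScaleAbs(c[n]['image'][yy:yy+100,x:x+100,::-1],alpha=2.2,beta=30),(400,400),interpolation=cv2.INTER_CUBIC)
    for q,col in zip(u,((0,0,255),(0,255,0),(255,0,0),(255,0,255))): cv2.drawMarker(im,tuple(int(v) for v in (q-[x,yy]+.5)*4),col,0,14,2)
    o[:,i*400:i*400+400]=im
c1=pickle.load(open('c1.pkl','rb'))
cv2.imwrite('pics/g2.png',o)
E
```

```text
top [[566.5, 339.1], [587.6, 332.0], [553.0, 348.7], [599.7, 349.7]]
side [[118.8, 416.7], [125.4, 439.6], [107.7, 384.6], [96.4, 366.9]]
```

View pics/g2.png

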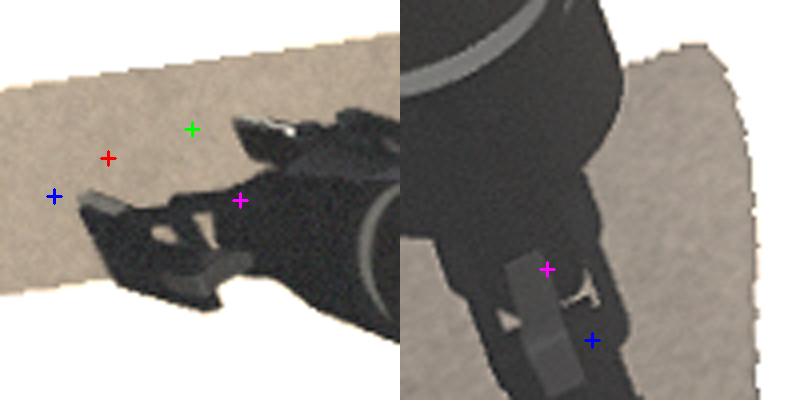

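In this picture the finger tips at the start, at crop (100,200) and (235,120), do not match the marks projected from the reported TCP. The side view has the closed tips ending near row 152, which is just above the bar. So the tips stand higher than the stated TCP suggests, and I'll confirm that with a gentle downward probe using the closed fingers.

>>> {"api": "arm_command", "payload": {"motion": [[0, 0, 2, 0, 4], [0, 0, 0, 0, 4]]}}

```text
t: 6.18
ee_pos: [0.4778, 0.1982, 0.09]
tool_rot: [-3.141, 0.0, 1.544]
contact_force: [-0.3, 0.2, -0.3]
opening: 0.0036
finger_force: 0.0
```

>>> {"api": "arm_command", "payload": {"motion": [[0, 0, 2, 0, 4], [0, 0, 0, 0, 4]]}}

```text
t: 6.42
ee_pos: [0.4779, 0.1982, 0.088]
tool_rot: [-3.141, 0.0, 1.544]
contact_force: [-0.3, 0.7, 0.3]
opening: 0.0041
finger_force: 0.0
```

>>> {"api": "arm_command", "payload": {"motion": [[0, 0, 2, 0, 4], [0, 0, 0, 0, 4]]}}

```text
t: 6.68
ee_pos: [0.4779, 0.1982, 0.086]
tool_rot: [-3.141, 0.0, 1.544]
contact_force: [-0.3, 0.6, -0.5]
opening: 0.0044
finger_force: 0.0
```

>>> {"api": "arm_command", "payload": {"motion": [[0, 0, 2, 0, 4], [0, 0, 0, 0, 4]]}}

```text
t: 6.92
ee_pos: [0.4778, 0.1982, 0.084]
tool_rot: [-3.141, 0.0, 1.544]
contact_force: [-0.2, -1.5, -0.8]
opening: 0.0041
finger_force: 0.0
```

>>> {"api": "arm_command", "payload": {"motion": [[0, 0, 2, 0, 4], [0, 0, 0, 0, 4]]}}

```text
t: 7.18
ee_pos: [0.4781, 0.1983, 0.0823]
tool_rot: [3.141, -0.0, 1.544]
contact_force: [0.1, -0.4, 1.7]
opening: 0.004
finger_force: 0.7
```

>>> {"api": "arm_command", "payload": {"motion": [[0, 0, 1, 0, 4], [0, 0, 0, 0, 4]]}}

```text
t: 7.42
ee_pos: [0.4782, 0.1984, 0.0817]
tool_rot: [3.141, -0.0, 1.544]
contact_force: [-1.1, -1.2, 5.5]
opening: 0.0041
finger_force: 2.7
```

The probe confirms it. The tips meet the bar's top (z 116 mm) at a reported TCP z of 82 mm, so the tips are 34 mm above the reported TCP. I'll back off, open, and go down with that offset.

>>> {"api": "arm_command", "payload": {"motion": [[0, 0, -10, 0, 45], [0, 0, 0, 0, 45], [0, 0, 0, 0, 45], [0, 0, 0, 0, 45], [0, 0, 12, 0, 45], [0, 0, 12, 0, 45], [0, 0, 10, 0, 45], [0, 0, 0, 0, 45]]}}

```text
t: 8.43
ee_pos: [0.4759, 0.1976, 0.0554]
tool_rot: [-3.138, 0.001, 1.544]
contact_force: [-3.1, -0.8, -1.2]
opening: 0.0451
finger_force: 0.0
```

>>> {"api": "arm_command", "payload": {"motion": [[0, 0, 0, 0, 4], [0, 0, 0, 0, 4], [0, 0, 0, 0, 4], [0, 0, 0, 0, 4]], "squeeze": 30}}

```text
t: 8.93
ee_pos: [0.4781, 0.1985, 0.0575]
tool_rot: [3.141, -0.0, 1.544]
contact_force: [-1.1, 0.3, 1.5]
opening: 0.011
finger_force: 29.3
```

The bar is held at 11 mm opening with 29 N. Now I'll tip it along the arc.

>>> {"api": "arm_command", "payload": {"motion": [[0, 0.1, -5.8, 0, 4], [0, 0.4, -5.7, 0, 4], [0, 0.7, -5.7, 0, 4], [0, 1.0, -5.7, 0, 4], [0, 1.3, -5.6, 0, 4], [0, 1.5, -5.5, 0, 4], [0, 1.8, -5.4, 0, 4], [0, 2.1, -5.4, 0, 4], [0, 2.4, -5.2, 0, 4], [0, 2.6, -5.1, 0, 4]], "squeeze": 30}}

```text
t: 10.18
ee_pos: [0.4904, 0.198, 0.1123]
tool_rot: [-3.139, -0.0, 1.544]
contact_force: [-5.5, 4.3, -3.1]
opening: 0.0106
finger_force: 29.2
```

>>> {"api": "arm_command", "payload": {"motion": [[0, 2.9, -5.0, 0, 4], [0, 3.1, -4.8, 0, 4], [0, 3.4, -4.7, 0, 4], [0, 3.6, -4.5, 0, 4], [0, 3.2, -3.6, 0, 4], [0, 3.4, -3.6, 0, 4], [0, 0, 0, 0, 4]]}}

```text
t: 11.05
ee_pos: [0.5078, 0.1974, 0.1391]
tool_rot: [-3.135, -0.001, 1.544]
contact_force: [-14.3, 2.9, 9.2]
opening: 0.0106
finger_force: 29.7
```

```bash
python3 - <<'E'
from h import *
from plant import *
p,q=pickle.load(open('fit.pkl','rb')); c=capture('side'); d=capture('top'); s=state(); print(s['t'],s['ee_pos'],s['opening'],s['finger_force'],s['contact_force'])
e=s['ee_pos']; 
o=np.zeros((400,800,3),np.uint8)
for i,(c,x,y) in enumerate(((c,250,90),(d,190,130))):
    im=cv2.resize(cv2.convertScaleAbs(c['image'][y:y+100,x:x+100,::-1],alpha=1.7,beta=20),(400,400),interpolation=cv2.INTER_CUBIC)
    t=np.linspace(0,2*np.pi,41)
    for qq,col in((.785,(0,0,255)),(.645,(0,255,0)),(.925,(255,0,0))):
        P=np.c_[.058*np.cos(t),.058*np.sin(t),0*t+.05]; R=np.c_[P[:,0]*np.cos(qq)+P[:,2]*np.sin(qq),P[:,1],.11-P[:,0]*np.sin(qq)+P[:,2]*np.cos(qq)]
        cv2.polylines(im,[np.int32((proj(c,w(p,R))-[x,y]+.5)*4)],True,col,1)
    o[:,i*400:i*400+400]=im
cv2.imwrite('pics/tip.png',o)
E
```

```text
11.15 [0.50779059 0.19744535 0.13906743] 0.01060182491108063 29.660747051239014 [-14.54543517   2.57443415   8.18277063]
```

View pics/tip.png

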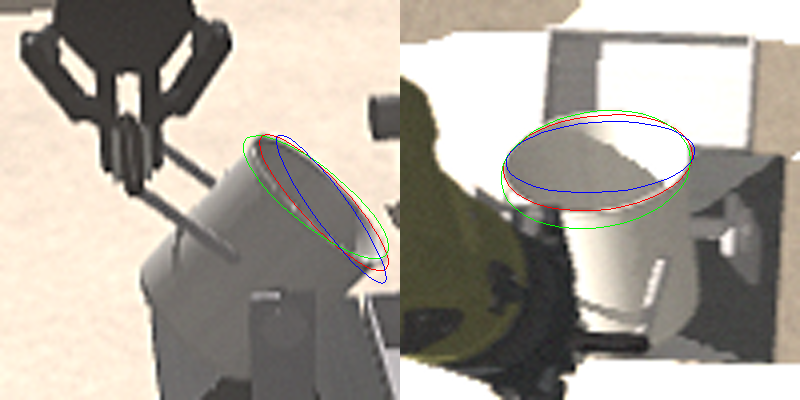

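The rim lies on the red curve for 45°. I'll hold it there for two seconds.

>>> {"api": "arm_command", "payload": {"motion": [[0, 0, 0, 0, 4], [0, 0, 0, 0, 4], [0, 0, 0, 0, 4], [0, 0, 0, 0, 4], [0, 0, 0, 0, 4], [0, 0, 0, 0, 4], [0, 0, 0, 0, 4], [0, 0, 0, 0, 4]]}}

```text
t: 12.15
ee_pos: [0.5078, 0.1975, 0.1391]
tool_rot: [-3.136, -0.001, 1.545]
contact_force: [-14.1, 2.0, 8.3]
opening: 0.0108
finger_force: 29.7
```

>>> {"api": "arm_command", "payload": {"motion": [[0, 0, 0, 0, 4], [0, 0, 0, 0, 4], [0, 0, 0, 0, 4], [0, 0, 0, 0, 4], [0, 0, 0, 0, 4], [0, 0, 0, 0, 4], [0, 0, 0, 0, 4], [0, 0, 0, 0, 4]]}}

```text
t: 13.15
ee_pos: [0.5078, 0.1975, 0.1391]
tool_rot: [-3.136, -0.001, 1.545]
contact_force: [-14.1, 2.6, 8.1]
opening: 0.0106
finger_force: 29.7
```

>>> {"api": "arm_command", "payload": {"motion": [[0, -3.4, 3.6, 0, 4], [0, -3.2, 3.6, 0, 4], [0, -3.6, 4.5, 0, 4], [0, -3.4, 4.7, 0, 4], [0, -3.1, 4.8, 0, 4], [0, -2.9, 5.0, 0, 4]]}}

```text
t: 13.9
ee_pos: [0.4909, 0.198, 0.1132]
tool_rot: [-3.14, -0.0, 1.544]
contact_force: [-6.6, 2.3, 4.7]
opening: 0.0111
finger_force: 29.9
```

>>> {"api": "arm_command", "payload": {"motion": [[0, -2.6, 5.1, 0, 4], [0, -2.4, 5.2, 0, 4], [0, -2.1, 5.4, 0, 4], [0, -1.8, 5.4, 0, 4], [0, -1.5, 5.5, 0, 4], [0, -1.3, 5.6, 0, 4], [0, -1.0, 5.7, 0, 4], [0, -0.7, 5.7, 0, 4], [0, -0.4, 5.7, 0, 4], [0, -0.1, 5.8, 0, 4]]}}

```text
t: 15.15
ee_pos: [0.4783, 0.1984, 0.0578]
tool_rot: [3.141, -0.0, 1.544]
contact_force: [-4.2, 3.0, 3.8]
opening: 0.0111
finger_force: 31.7
```

>>> {"api": "arm_command", "payload": {"motion": [[0, 0, 0, 0, 4], [0, 0, 0, 0, 4], [0, 0, 0, 0, 4]]}}

```text
t: 15.52
ee_pos: [0.4782, 0.1984, 0.0576]
tool_rot: [3.141, -0.0, 1.544]
contact_force: [-4.5, 3.2, 1.8]
opening: 0.0107
finger_force: 31.5
```

Back at the level stop. Next I'll release, rise and move above the brush.

>>> {"api": "arm_command", "payload": {"motion": [[0, 0, 0, 0, 45], [0, 0, 0, 0, 45], [0, 0, 0, 0, 45], [0, 0, -30, 0, 45], [0, 0, -40, 0, 45], [0, 0, -50, 0, 45], [0, 0, -50, 0, 60], [0, 0, -50, 0, 60], [0, 0, 0, 0, 60]]}}

```text
t: 16.65
ee_pos: [0.4812, 0.199, 0.2818]
tool_rot: [3.133, -0.003, 1.543]
contact_force: [-0.3, 0.7, -0.9]
opening: 0.0599
finger_force: 0.0
```

>>> {"api": "arm_command", "payload": {"motion": [[-47, 7, 0, 0, 60], [-50, 8, 0, 0, 60], [-50, 8, 0, 0, 60], [-50, 8, 0, 0, 60], [-50, 8, 0, 0, 60], [-50, 8, 0, 0, 60], [-50, 8, 0, 0, 60], [-50, 10, 0, 0, 60], [-50, 10, 0, 0, 60], [0, 0, 0, 6.6, 60]]}}

```text
t: 17.9
ee_pos: [0.5408, -0.2545, 0.2752]
tool_rot: [-3.14, 0.001, 1.421]
contact_force: [-0.4, 0.1, 0.2]
opening: 0.0602
finger_force: 0.0
```

>>> {"api": "arm_command", "payload": {"motion": [[0, 0, 0, 6.7, 60], [0, 0, 0, 0, 60], [0, 0, 0, 0, 60]]}}

```text
t: 18.27
ee_pos: [0.5408, -0.2506, 0.2767]
tool_rot: [-3.141, 0.0, 1.314]
contact_force: [0.1, 0.2, 0.9]
opening: 0.0601
finger_force: 0.0
```

```bash
python3 - <<'E'
from h import *
from plant import *
p,q=pickle.load(open('fit.pkl','rb')); print(q)
S=state(); e=S['ee_pos']; print(S['t'],e,S['tool_rot'],S['opening'])
o=np.zeros((560,800,3),np.uint8)
for i,(n,x,y) in enumerate((('side',270,150),('top',370,140))):
    c=capture(n); pickle.dump(c,open(f'b_{n}.pkl','wb'))
    im=cv2.resize(cv2.convertScaleAbs(c['image'][y:y+140,x:x+100,::-1],alpha=1.9,beta=20),(400,560),interpolation=cv2.INTER_CUBIC)
    for P,col in((e,(0,0,255)),(e+[0,0,.034],(0,255,0)),([q[0],q[1],.212],(255,0,255))):
        cv2.drawMarker(im,tuple(int(v) for v in (proj(c,P)[0]-[x,y]+.5)*4),col,0,12,1)
    ps=S['tool_rot'][2]; ty=np.array([np.sin(ps),-np.cos(ps),0])
    for sg in(-1,1): cv2.drawMarker(im,tuple(int(v) for v in (proj(c,e+[0,0,.042]+sg*.03*ty)[0]-[x,y]+.5)*4),(255,255,0),1,10,1)
    o[:,i*400:i*400+400]=im
cv2.imwrite('pics/b1.png',o)
E
```

```text
[ 0.54084067 -0.25081176 -0.24394151]
18.275 [ 0.54081053 -0.25064664  0.27669747] [-3.14114336e+00  2.52155075e-04  1.31365089e+00] 0.060091520592560635
```

View pics/b1.png

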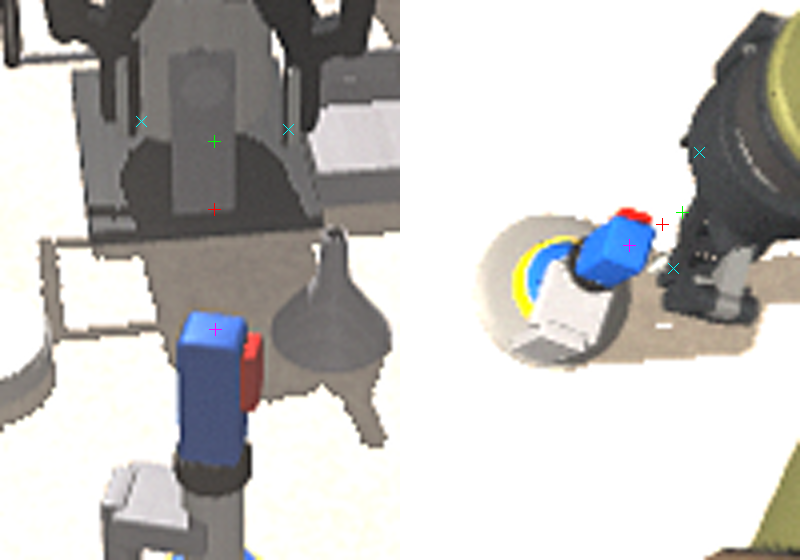

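The side crop shows the fingers symmetric about the grip's axis, with tips at about (285+18, 181), matching the 34 mm offset. The grip's top centre is at (323.5,232), in line with the fingers. Going down to the button's height.

>>> {"api": "arm_command", "payload": {"motion": [[0, 0, 30, 0, 60], [0, 0, 30, 0, 60], [0, 0, 30, 0, 60], [0, 0, 25, 0, 60], [0, 0, 18, 0, 60], [0, 0, 9, 0, 60], [0, 0, 0, 0, 60]]}}

```text
t: 19.25
ee_pos: [0.5406, -0.2504, 0.1349]
tool_rot: [-3.141, -0.0, 1.312]
contact_force: [0.2, 0.7, 0.8]
opening: 0.0602
finger_force: 0.0
```

>>> {"api": "arm_command", "payload": {"motion": [[0, 0, 0, 0, 10], [0, 0, 0, 0, 10], [0, 0, 0, 0, 10], [0, 0, 0, 0, 10], [0, 0, 0, 0, 10], [0, 0, 0, 0, 10]], "squeeze": 50}}

```text
t: 20.0
ee_pos: [0.5416, -0.2508, 0.137]
tool_rot: [3.139, -0.0, 1.31]
contact_force: [0.1, 2.3, 6.2]
opening: 0.0289
finger_force: 49.1
```

Opening 28.9 mm, so the button is in. Now drawing up.

>>> {"api": "arm_command", "payload": {"motion": [[0, 0, -5, 0, 10], [0, 0, -10, 0, 10], [0, 0, -12, 0, 10], [0, 0, -12, 0, 10], [0, 0, -12, 0, 10], [0, 0, -12, 0, 10], [0, 0, -12, 0, 10], [0, 0, -12, 0, 10], [0, 0, -8, 0, 10], [0, 0, 0, 0, 10]]}}

```text
t: 21.25
ee_pos: [0.5415, -0.2508, 0.2313]
tool_rot: [3.14, 0.0, 1.312]
contact_force: [6.1, -0.1, -2.1]
opening: 0.029
finger_force: 50.4
```

>>> {"api": "arm_command", "payload": {"motion": [[0, 0, -3, 0, 10], [0, 0, 0, 0, 10], [0, 0, 0, 0, 10]]}}

```text
t: 21.62
ee_pos: [0.5415, -0.2507, 0.2333]
tool_rot: [3.14, -0.0, 1.312]
contact_force: [6.0, -1.5, -2.2]
opening: 0.0291
finger_force: 50.4
```

>>> {"api": "arm_command", "payload": {"motion": [[0, 0, -2, 0, 10], [0, 0, 0, 0, 10], [0, 0, 0, 0, 10]]}}

```text
t: 22.0
ee_pos: [0.5415, -0.2508, 0.2352]
tool_rot: [3.141, -0.0, 1.312]
contact_force: [5.3, -1.0, -2.1]
opening: 0.0289
finger_force: 50.3
```

>>> {"api": "arm_command", "payload": {"motion": [[0, 0, -2, 0, 10], [0, 0, 0, 0, 10], [0, 0, 0, 0, 10]]}}

```text
t: 22.38
ee_pos: [0.5415, -0.2508, 0.2371]
tool_rot: [3.141, -0.0, 1.312]
contact_force: [5.7, -0.7, -2.9]
opening: 0.0287
finger_force: 51.3
```

>>> {"api": "arm_command", "payload": {"motion": [[0, 0, -1.5, 0, 10], [0, 0, 0, 0, 10], [0, 0, 0, 0, 10]]}}

```text
t: 22.75
ee_pos: [0.5414, -0.2507, 0.2372]
tool_rot: [-3.141, -0.0, 1.312]
contact_force: [8.5, -2.3, -10.4]
opening: 0.0287
finger_force: 50.9
```

>>> {"api": "arm_command", "payload": {"motion": [[0, 0, -1, 0, 10], [0, 0, 0, 0, 10], [0, 0, 0, 0, 10]]}}

```text
t: 23.12
ee_pos: [0.5413, -0.2507, 0.2372]
tool_rot: [-3.14, -0.001, 1.312]
contact_force: [9.8, -2.5, -14.8]
opening: 0.0287
finger_force: 50.8
```

The end stop is reached: the reported z stalls at 0.2372 while the downward force climbs. I'll check numerically that the pot, lid and funnel look as they did at the start and that the blue grip is up.

```bash
python3 - <<'E'
from h import *
from plant import *
c0=pickle.load(open('c0.pkl','rb')); p,q=pickle.load(open('fit.pkl','rb'))
for n in('side','top'):
    c=capture(n); d=cv2.absdiff(c['image'],c0[n]['image']).max(2)
    for nm,P,r in(('potrim',w(p,[0,0,.15]),16),('bar',w(p,[-.115,0,.11]),14),('lid',np.array([[.428,0,.02]]),14),('funnel',np.array([[.648,-.02,.04]]),12)):
        u=proj(c,P)[0].astype(int); z=d[u[1]-r:u[1]+r,u[0]-r:u[0]+r]; print(n,nm,u,'changed share',round((z>35).mean(),3))
    for k in('lid','funnel'): print(k,[(round(m['conf'],2),[round(m['centre'][0]*640),round(m['centre'][1]*400)]) for m in find_in(k,c)][:1])
    H=cv2.cvtColor(c['image'],cv2.COLOR_RGB2HSV); b=(H[...,0]>100)&(H[...,0]<135)&(H[...,1]>110); ys,xs=np.nonzero(b&(np.abs(np.arange(640)-proj(c,w(q,[0,0,.25]))[0,0])<25)[None]); print('blue rows',ys.min(),ys.max(),'pred grip bottom/top',proj(c,w(q,[[0,0,.242],[0,0,.312]])).round().tolist())
s=state();print(s['t'],s['opening'],s['finger_force'],s['contact_force'])
E
```

```text
side potrim [317 139] changed share 0.216
side bar [272 155] changed share 0.094
side lid [259 233] changed share 0.0
side funnel [353 222] changed share 0.0
lid [(0.65, [263, 237])]
funnel [(0.91, [354, 230])]
blue rows 180 306 pred grip bottom/top [[323.0, 218.0], [323.0, 184.0]]
top potrim [237 183] changed share 0.0
top bar [238 231] changed share 0.0
top lid [317 252] changed share 0.0
top funnel [325 172] changed share 0.0
lid [(0.96, [315, 252])]
funnel [(0.57, [325, 171])]
blue rows 186 205 pred grip bottom/top [[431.0, 199.0], [440.0, 193.0]]
23.425 0.028644047421935808 50.839163647033274 [ 10.01954919  -3.01611849 -15.70264822]
```

The top view shows the pot, bar, lid and funnel unchanged, and the changes in the side view are the arm passing in front. The grip is at full height and held.

```bash
python3 -c "
from plant import *
print(sign_off())"
```

```text
the job is handed in; nothing more can be done
None
```

I handed the job in at about 23 s, but the sign-off returned no verdict: the pot was tipped to about 45° for just over 2 s and brought back level, and the brush grip is held at the second stop with the button squeezed in and the lid and funnel unmoved.

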